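# Slide a freshly painted panel onto its carrier and hold the carrier level

### The job

Slide the small painted panel along the wooden board, without picking it up, until it lies wholly on the deck of the plywood carrier that stands against one end of the board. Then take the carrier by its crossbar, lift it with the panel on it about 10 to 15 cm above the table, and finish while holding it there, level and still, without setting it down or letting go. Leave the other things on the table where they are.

Things in the scene. Friction and masses are not known exactly. Their poses are not given: they have to be found in the camera images.
- board: Fixed plain wooden board on the table, 160 (x) x 220 (y) x 20 mm high, flat top. Origin at the centre of its underside; z up. The carrier stands about 5 mm off one of its two ends (its +y or its -y end, it varies), the paintbox off the other.
- panel: Loose small painted wood panel, 60 (x) x 120 (y) x 18 mm thick, about 0.12 kg, wooden edges and a small landscape picture on top, lying flat on the board, its long side roughly along the board's y. Origin at the centre of its underside. It has to slide along the board's y direction toward the carrier.
- carrier: Loose plywood carrier, about 0.45 kg; origin at the centre of its underside, z up, axes at the start parallel to the board's. Flat deck 172 (x) x 160 (y) mm, its top 18 mm above the origin (2 mm lower than the board's), open at both y ends. Along each x side a rail 12 mm wide, 10 mm high; 148 mm free between them. A crossbar along x bridges the middle of the deck; the panel fits beneath it.
- carrier_bar (a point): Centre of the carrier's crossbar, 84 mm above the carrier's origin, over its centre of mass; axes as the carrier's. The straight wooden bar runs along x, 20 mm wide (y) and 18 mm high, between two posts 12 x 26 mm at x = +-80 mm (148 mm free between them).
- paintbox: Bystander: closed dark wooden box 160 x 125 x 41 mm high, origin at the centre of its underside, about 20 mm off the board's end opposite the carrier.
- tube_a: Bystander: lying paint tube 125 x 30 x 29 mm, origin under its centre, along its x; on the robot's side of the board.
- tube_b: Bystander: lying paint tube 110 x 30 x 29 mm, origin under its centre, along its x; beyond the board.
- medium_jar: Bystander: upright amber jar with black cap, 56 mm across, 85 mm high, origin under its centre; beyond the board.
- water_pot: Bystander: white cup 72 mm across, 75 mm high, origin under its centre; on the left.
- palette_knife: Bystander: slim palette knife 195 mm long lying along its x; near left.
- tape_tin: Bystander: round flat metal tin 70 mm across, 30 mm high, origin under its centre; near right.
Not all that is in view belongs to the job. Of the things that look like the panel, the smaller one is meant.

How it is judged (in metres and radians):
On the way:
1. the panel lies wholly on the carrier's deck, between the rails and off the board, while the carrier still stands on the table (x of panel in the frame of carrier between -0.04 and 0.04 m and y of panel in the frame of carrier between -0.021 and 0.021 m and z of panel in the frame of carrier between 0.014 and 0.023 m and angle between the y axis of panel and the y axis of carrier, either way round below 0.3 rad and contact force between panel and carrier above 0.3 N and contact force between panel and board below 0.05 N and height (world z) of carrier below 0.008 m), for 0.2 s.
At the end, for the whole second after the job is handed in: The gripper holds the carrier 80 to 250 mm above the table, within 0.1 rad of level, under 0.03 m/s and 0.2 rad/s, touching nothing else; the panel lies flat on its deck, within 21 mm of its centre along the slide, 40 mm across and 0.3 rad, touching no board (x of panel in the frame of carrier between -0.04 and 0.04 m and y of panel in the frame of carrier between -0.021 and 0.021 m and z of panel in the frame of carrier between 0.014 and 0.023 m and angle between the y axis of panel and the y axis of carrier, either way round below 0.3 rad and contact force between panel and carrier above 0.3 N and contact force between each of panel, carrier and board below 0.05 N and height (world z) of carrier between 0.08 and 0.25 m and angle between carrier's own z axis and vertical below 0.1 rad and linear speed of each of carrier, panel below 0.03 m/s and angular speed of carrier below 0.2 rad/s and contact force between the fingers and carrier above 1.5 N and contact force between carrier and paintbox below 0.05 N and contact force between carrier and tube_a below 0.05 N and contact force between carrier and tube_b below 0.05 N and contact force between carrier and medium_jar below 0.05 N and contact force between carrier and water_pot below 0.05 N and contact force between carrier and palette_knife below 0.05 N and contact force between carrier and tape_tin below 0.05 N); the arm keeps its last pose, push and grip.
It fails at once if the panel is picked up instead of slid (more than about 15 mm above the deck or board), or tipped (z of panel in the frame of carrier above 0.035 m or angle between panel's own z axis and vertical above 0.35 rad).
It fails at once if a bystander is moved more than 30 mm (distance of any of paintbox, tube_a, tube_b, medium_jar, water_pot, palette_knife, tape_tin from where it was at the start of the episode above 0.03 m).
It also fails if it takes over 61 s, if anything falls off the work surface, if the arm or the gripper's body presses on something with over 40 N, if the wrist force passes 120 N, or if a joint passes its speed limit or range.

### The arm

A 6-joint arm with a two-finger parallel gripper is mounted at the origin on the work surface. World frame = base frame: x ahead of the robot, y to its left, z up, the work surface at z = 0. Lengths are in mm, angles in rad, forces in N, time in s.
With the tool pointing down it reaches from about 275 to 1000 mm from the base axis. Payload 8.4 kg.
Tool frame: the origin (TCP) lies between the finger pads; the fingertips stand 11 mm ahead of it and the grasp point (between the pads) lies 8 mm behind it; z points along the fingers, y is the direction in which the jaws open and shut (so a half turn about z gives the same grasp; the last joint's range is limited). The gripper opens to 85 mm and grips with 20 to 120 N. Pads are 22 mm wide; open, the fingers measure 114 mm over their backs; the gripper's body (76 mm by 85 mm) begins 54 mm behind the grasp point. The pads swing forward as they close: fully open they stand 13 mm farther back than shut.
Start: joints at [-1.22, 0.353, 1.633, -0, 1.155, -0.002], TCP at [215.953, -586.509, 242.281] pointing down, gripper open.
Joint ranges: [-2.63, 2.63], [-0.92, 2.1], [0.06, 2.66], [-1.3, 4.44], [0, 2.69], [-3.02, 3.02]. Speed limits (rad/s): [2.22, 2.22, 2.79, 3.14, 3.14, 3.14].

### API

Orientations are given as [roll, pitch, yaw] about the fixed x, y, z axes, in that order (R = Rz(yaw) Ry(pitch) Rx(roll)).
In Python, from rig import r, eyes gives the robot as it stands. The module is installed in compiled form; this text tells all that it offers.
- The arm moves only by the tool servo_tool, never from a script. Its argument "rows" is a list of rows, each a list of 3 entries, a list of its own where there are three numbers: the shift along the world's x, y, z in cm, then the turn about the world's z in rad, then the finger opening in cm, from 0 to 8.54. A call has 1 to 5 rows; each row shifts and turns the commanded pose from where the row before left it; what a row does not reach is not made up. A row lasts 1/12 s, in which the tool goes at most 41.7 mm and 7.16 degrees, less where a joint would pass 70% of its speed; a pose out of reach is approached as far as the arm can. A call is refused whole if a number of a shift passes 4.17 or a number of a turn 0.125, either way. A call with a gripper value outside its range is refused whole. The fingers move at their own pace and stop on an object; "squeeze" is the grip in N (left out, the last holds). Time passes only in rows, so rows that do not move let the fingers close. It gives the time, the measured TCP pose, the force and the opening at its end, in the units of the state.
- r.sense(): the state, without advancing time (a new reading comes with each control period).
- eyes.grab_frame(name): name is "scene" or "top" or "wrist"; returns a dict with "frame" (400x640x3 uint8, red, green, blue), "depth" (400x640 float32, mm along the optical axis (not along the pixel's ray), 0 where there is no reading), "vertical_fov" (degrees; the focal length in pixels is half the picture's height over the tangent of half this angle, whatever the lens; pixels are square), "cx", "cy" (the principal point, pixels), "camera_from_world" (4x4, takes a point from world to camera coordinates); the wrist camera has in their place "hand_eye" (4x4, takes a point from camera to tool coordinates, whose origin is the TCP and whose axes are the flange's). Camera axes: x right, y down, z forward; pixel columns grow to the right and rows downward; lengths in mm; the calibration is good to about 2 mm. A picture is of the moment at which its call begins: read the wrist's pose just before it.
- r.sign_off(): hands the job in, once; it reports no verdict.
The state is a dict: "clock": time; "qpos": joint angles; "qvel": joint speeds; "joint_efforts": joint torques, N m; "eef_pos": TCP position; "tcp_rot": TCP orientation; "contact_force": force on the tool from outside, world axes, zero at the start; "wrist_torque": the same for the moment, N m; "opening": opening from 0.0 (shut) to 1.0 (fully open).
Only numpy, scipy, OpenCV 4.12 (cv2) and the standard library are available. Lean on these libraries where they do the work, as an engineer would, in place of code of your own. Each camera call takes 0.05 s, during which the arm holds its last target.

## Working session

There is one attempt and no reset: what is moved stays moved. The work goes in short steps, Python scripts to look and compute and a tool call to move; the robot and the scene stay as the last step left them, time stands still between calls to the robot, and variables do not carry over. Pictures are saved under pics/ and viewed, and the job is handed in when it is done.

Besides the shell and the picture viewer there is one more tool, called after "Call:" in YAML: its name, and indented under it one key for each argument. servo_tool: Moves the arm, as the interface text tells. Its arguments: {"type":"object","properties":{"rows":{"type":"array"},"squeeze":{"type":"number"}},"required":["rows"]}

```bash
mkdir -p pics; cat > h.py <<'E'
import numpy as np, cv2
from rig import r, eyes
def cam(name):
    d=eyes.grab_frame(name); d['f']=200/np.tan(np.radians(d['vertical_fov'])/2); return d
def px2w(d,u,v,z=None):
    f=d['f'];ray=np.array([(u-d['cx'])/f,(v-d['cy'])/f,1.]);T=np.linalg.inv(d['camera_from_world'])
    if z is None:
        p=ray*d['depth'][int(v),int(u)]; return T[:3,:3]@p+T[:3,3]
    R=T[:3,:3]@ray;o=T[:3,3];return o+R*(z-o[2])/R[2]
def w2px(d,p):
    c=d['camera_from_world']@np.r_[p,1];return c[:2]/c[2]*d['f']+[d['cx'],d['cy']]
E
python3 - <<'E'
from h import *
import pickle
for n in('scene','top'):
    d=cam(n); pickle.dump(d,open(n+'.pkl','wb')); cv2.imwrite(f'pics/{n}0.png',d['frame'][:,:,::-1]); print(n,d['vertical_fov'],d['cx'],d['cy'],np.linalg.inv(d['camera_from_world']).round(3))
print(r.sense())
E
```

```text
scene 52.1357518343676 315.5881617869612 188.52571861026203 [[-8.280000e-01  3.650000e-01 -4.260000e-01  1.083548e+03]
 [ 5.610000e-01  5.290000e-01 -6.360000e-01  8.776850e+02]
 [-7.000000e-03 -7.660000e-01 -6.430000e-01  9.336160e+02]
 [ 0.000000e+00  0.000000e+00  0.000000e+00  1.000000e+00]]
top 45.19631027796409 319.26992603194765 199.85992208195483 [[ 2.700000e-02 -9.900000e-01  1.390000e-01  3.629710e+02]
 [-9.990000e-01 -2.900000e-02 -1.200000e-02  4.905200e+01]
 [ 1.600000e-02 -1.380000e-01 -9.900000e-01  1.330472e+03]
 [ 0.000000e+00  0.000000e+00  0.000000e+00  1.000000e+00]]
{'clock': 0.1, 'qpos': array([-1.22042571e+00,  3.53613948e-01,  1.63405975e+00, -2.10089137e-05,
        1.15519476e+00, -2.39071082e-03]), 'qvel': array([ 0.00015241, -0.00255087, -0.00163605,  0.00106259,  0.00116776,
        0.00237407]), 'joint_efforts': array([-9.29898706e-04, -6.06364775e+01, -3.42816532e+01, -2.28132376e-05,
        4.09790766e-03, -1.13457855e-05]), 'eef_pos': array([ 215.78892682, -586.12541822,  241.6148541 ]), 'tcp_rot': array([-3.14031681e+00,  1.61595431e-05,  3.52769837e-01]), 'contact_force': array([0.32592981, 0.4983831 , 0.51942703]), 'wrist_torque': array([ 0.05143853, -0.01209672, -0.03116384]), 'opening': 1.0002885589383899}
```

View pics/scene0.png

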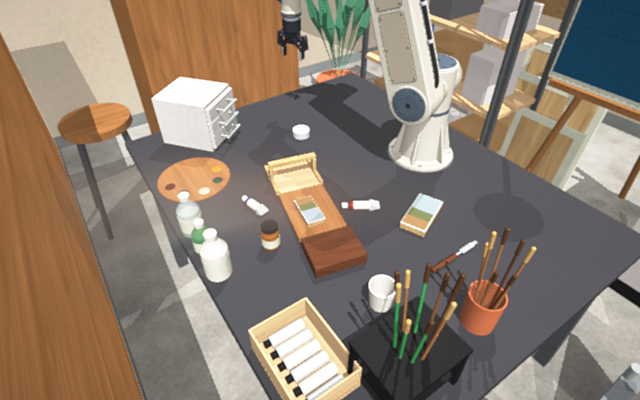

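View pics/top0.png

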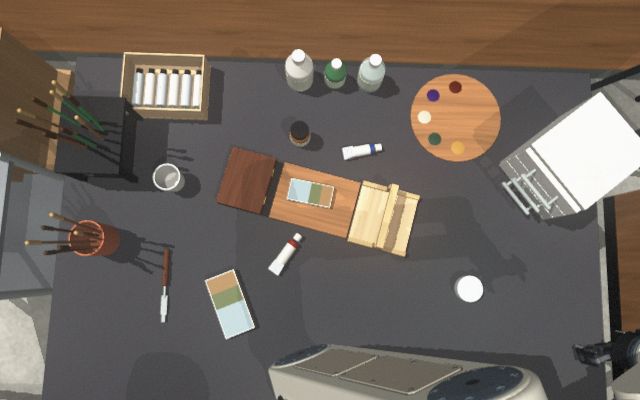

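The scene shows two panel-like things in the top view: a small one on the board at (310,192) and a larger one on the table at (229,303). The smaller one, lying on the board, fits the description. The carrier stands at the board's right end at about (384,217), and the paintbox at its left end at (247,180). I'll enlarge to confirm.

```bash
python3 - <<'E'
import pickle
from h import *
d=pickle.load(open('top.pkl','rb'))
c=d['frame'][130:280,210:430,::-1]
c=cv2.resize(c,None,fx=3.6,fy=3.6,interpolation=cv2.INTER_CUBIC);cv2.imwrite('pics/crop0.png',c)
for u,v in[(310,192),(300,185),(275,210),(350,225),(384,217),(391,217),(370,212),(409,220),(247,180)]: print(u,v,px2w(d,u,v).round(1))
E
```

```text
310 192 [565.9  59.3  30.6]
300 185 [583.6  87.1  36.3]
275 210 [514.8 153.8  19.7]
350 225 [481.5 -54.4  -1.9]
384 217 [ 496.4 -135.    92.3]
391 217 [ 504.7 -164.8   21.2]
370 212 [ 516.6 -106.7   23.1]
409 220 [ 498.  -214.7   19.5]
247 180 [592.3 231.5  40.4]
```

View pics/crop0.png

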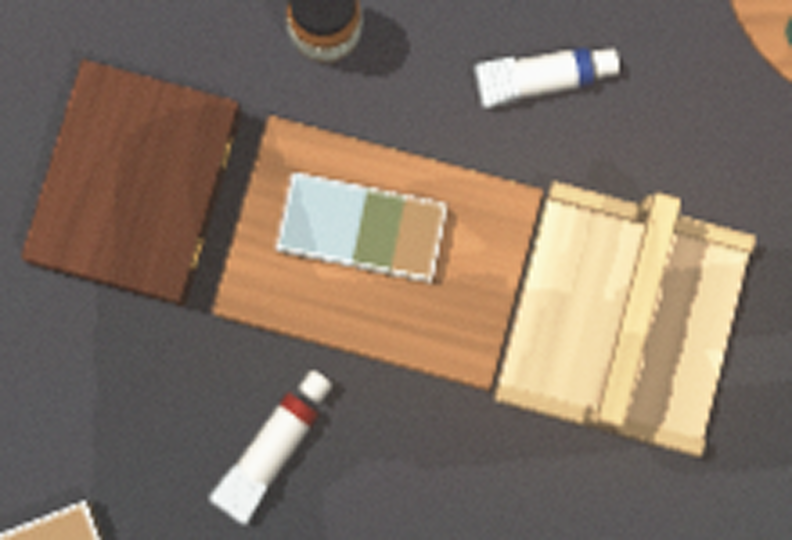

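```bash
cat > m.py <<'E'
import pickle
from h import *
d=pickle.load(open('top.pkl','rb'))
def P(x,y,z): return px2w(d,210+(x+.5)/3.6-.5,130+(y+.5)/3.6-.5,z)[:2]
def rect(n,pts,z):
    q=np.array([P(x,y,z) for x,y in pts]); c=q.mean(0); e=np.diff(np.vstack([q,q[:1]]),axis=0)
    L=np.linalg.norm(e,axis=1); print(n,'c',c.round(1),'edges',L.round(1),'ang',np.degrees(np.arctan2(e[:,1],e[:,0])).round(1)); print(q.round(1).tolist())
    return c
rect('board',[(270,116),(543,190),(493,388),(213,313)],20)
rect('panel',[(291,173),(447,203),(435,282),(278,250)],38)
rect('carrier',[(553,183),(756,236),(703,455),(496,400)],28)
rect('bar',[(655,195),(681,200),(620,425),(592,420)],93)
rect('box',[(83,62),(240,100),(183,302),(24,262)],41)
rect('tube_a',[(303,372),(330,378),(248,523),(210,505)],20)
rect('tube_b',[(475,65),(615,50),(620,72),(487,108)],20)
E
python3 m.py
```

```text
board c [547.6  44.7] edges [218.3 157.4 220.  158.6] ang [-103.7  167.    76.6  -13.7]
[[650.3, 132.5], [598.7, -79.6], [445.3, -44.1], [496.2, 170.0]]
panel c [563.   58.1] edges [120.5  61.  120.8  59.7] ang [-99.3 172.8  80.1  -7.4]
[[602.7, 113.8], [583.2, -5.1], [522.7, 2.5], [543.5, 121.4]]
carrier c [ 501.1 -144.2] edges [160.1 172.1 160.5 171.9] ang [-103.1  166.5   76.8  -13.6]
[[602.9, -86.4], [566.5, -242.3], [399.1, -202.1], [435.9, -45.9]]
bar c [ 500.6 -141.8] edges [ 19.2 169.8  20.3 170.2] ang [-99.3 165.4  81.5 -15. ]
[[584.3, -154.1], [581.2, -173.0], [416.9, -130.1], [419.9, -110.1]]
box c [592.7 232.8] edges [123.4 159.9 123.2 159.1] ang [-102.1  166.8   77.5  -13.1]
[[683.3, 275.0], [657.4, 154.4], [501.7, 190.8], [528.3, 311.1]]
tube_a c [398.5 120.8] edges [ 20.9 124.3  31.5 121.1] ang [-100.9  152.3   66.6  -33.1]
[[453.3, 100.1], [449.4, 79.5], [339.3, 137.3], [351.8, 166.2]]
tube_b c [690.6 -83.1] edges [110.   17.9 107.8  35.3] ang [ -81.9 -166.9  107.2   16.5]
[[695.7, -25.1], [711.1, -134.0], [693.6, -138.1], [661.8, -35.2]]
```

The crop confirms the small landscape panel on the board, with picture bands across it. The measured sizes match the given ones: board 219x158, panel 121x60, carrier 160x172, bar 20x170.

Board yaw is about -13.4°. The carrier is at (501,-144), at the board's -y end. The panel is at (563,58), 211 mm from the carrier along the slide and +13 mm across.

I'm moving to a point behind the panel's far end.

Call:
servo_tool:
  rows:
    - [[1.45, 2.89, 0], 0.0394, 3]
    - [[1.45, 2.89, 0], 0.0394, 3]
    - [[1.45, 2.89, 0], 0.0394, 3]
    - [[1.45, 2.89, 0], 0.0394, 3]
    - [[1.45, 2.89, 0], 0.0394, 3]
  squeeze: 60

```text
clock: 0.52
eef_pos: [288.6, -440.4, 241.9]
tcp_rot: [-3.141, -0.0, 0.551]
contact_force: [0.8, -0.3, -0.1]
opening: 0.35
```

Call:
servo_tool:
  rows:
    - [[1.45, 2.89, 0], 0.0394, 3]
    - [[1.45, 2.89, 0], 0.0394, 3]
    - [[1.45, 2.89, 0], 0.0394, 3]
    - [[1.45, 2.89, 0], 0.0394, 3]
    - [[1.45, 2.89, 0], 0.0394, 3]

```text
clock: 0.93
eef_pos: [361.2, -296.0, 242.1]
tcp_rot: [-3.141, 0.0, 0.748]
contact_force: [1.2, -0.4, -0.5]
opening: 0.35
```

Call:
servo_tool:
  rows:
    - [[1.45, 2.89, 0], 0.0394, 3]
    - [[1.45, 2.89, 0], 0.0394, 3]
    - [[1.45, 2.89, 0], 0.0394, 3]
    - [[1.45, 2.89, 0], 0.0394, 3]
    - [[1.45, 2.89, 0], 0.0394, 3]

```text
clock: 1.35
eef_pos: [433.7, -151.4, 242.2]
tcp_rot: [-3.141, 0.0, 0.946]
contact_force: [1.1, -0.7, 0.1]
opening: 0.355
```

Call:
servo_tool:
  rows:
    - [[1.45, 2.89, 0], 0.0394, 3]
    - [[1.45, 2.89, 0], 0.0394, 3]
    - [[1.45, 2.89, 0], 0.0394, 3]
    - [[1.45, 2.89, 0], 0.0394, 3]
    - [[1.45, 2.89, 0], 0.0394, 3]

```text
clock: 1.77
eef_pos: [506.2, -6.9, 242.1]
tcp_rot: [-3.141, 0.0, 1.143]
contact_force: [1.4, -0.4, -0.8]
opening: 0.351
```

Call:
servo_tool:
  rows:
    - [[1.45, 2.89, 0], 0.0394, 3]
    - [[1.45, 2.89, 0], 0.0394, 3]
    - [[1.45, 2.89, 0], 0.0394, 3]
    - [[1.45, 2.89, 0], 0.0394, 3]
    - [[1.45, 2.89, 0], 0.0394, 3]

```text
clock: 2.18
eef_pos: [578.7, 137.6, 241.9]
tcp_rot: [-3.141, 0.0, 1.34]
contact_force: [0.5, -0.9, 0.3]
opening: 0.352
```

Call:
servo_tool:
  rows:
    - [[0, 0, 0], 0, 3]
    - [[0, 0, 0], 0, 3]

```text
clock: 2.35
eef_pos: [578.5, 137.3, 241.6]
tcp_rot: [-3.141, 0.0, 1.34]
contact_force: [-0.4, -0.5, -0.6]
opening: 0.351
```

Call:
servo_tool:
  rows:
    - [[0, 0, -3.5], 0, 3]
    - [[0, 0, -3.5], 0, 3]
    - [[0, 0, -3.5], 0, 3]
    - [[0, 0, -3], 0, 3]
    - [[0, 0, -2.5], 0, 3]

```text
clock: 2.77
eef_pos: [576.7, 134.4, 80.0]
tcp_rot: [-3.139, 0.001, 1.336]
contact_force: [-0.3, 0.3, -0.4]
opening: 0.352
```

Call:
servo_tool:
  rows:
    - [[0, 0, -1], 0, 3]
    - [[0, 0, -0.5], 0, 3]
    - [[0, 0, 0], 0, 3]

```text
clock: 3.02
eef_pos: [578.1, 135.3, 67.0]
tcp_rot: [-3.141, 0.001, 1.337]
contact_force: [0.2, 0.3, 0.7]
opening: 0.354
```

```bash
python3 - <<'E'
from h import *
s=r.sense(); print(s['eef_pos'].round(1))
d=cam('wrist'); cv2.imwrite('pics/w1.png',d['frame'][:,:,::-1]); print(d['hand_eye'].round(3))
d=cam('scene'); c=d['frame'][130:300,230:410,::-1]
cv2.imwrite('pics/s1.png',cv2.resize(c,None,fx=3.5,fy=3.5,interpolation=cv2.INTER_CUBIC))
E
```

```text
[578.1 135.3  67. ]
[[ 1.00000e-03 -9.52000e-01 -3.06000e-01  7.87840e+01]
 [ 1.00000e+00  1.00000e-03  0.00000e+00 -2.87000e-01]
 [-0.00000e+00 -3.06000e-01  9.52000e-01 -1.32863e+02]
 [ 0.00000e+00  0.00000e+00  0.00000e+00  1.00000e+00]]
```

View pics/w1.png

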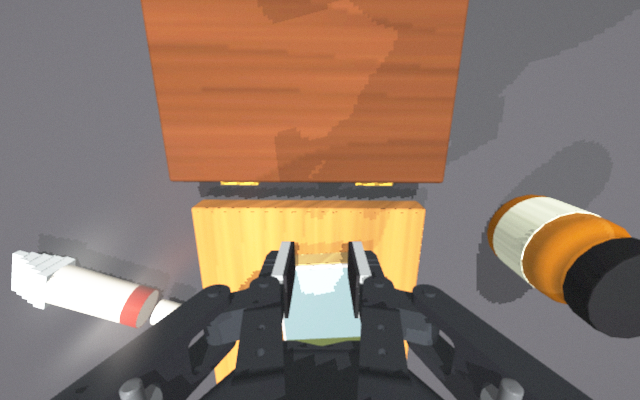

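View pics/s1.png

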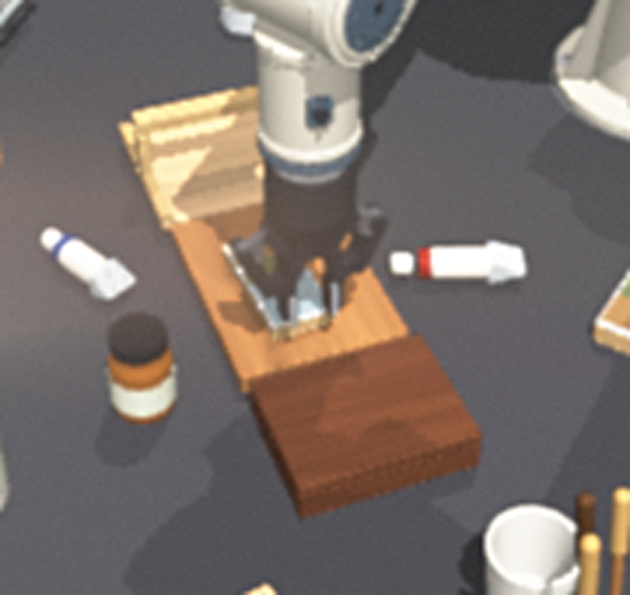

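```bash
python3 - <<'E'
from h import *
from scipy.spatial.transform import Rotation as Ro
s=r.sense(); d=cam('wrist'); f=d['f'];H=np.linalg.inv(d['hand_eye'])
print(f,d['cx'],d['cy'])
def proj(t): c=H@np.r_[t,1]; return (c[:2]/c[2]*f+[d['cx'],d['cy']]).round(1)
R=Ro.from_euler('xyz',s['tcp_rot']).as_matrix()
for z in(11,8,5,0):
    for x in (-11,0,11): print('tip',x,z,proj([x,15,z]),proj([x,-15,z]))
for n,p in dict(b0=(573,117.3,38),b1=(602.7,113.8,38),b2=(543.5,121.4,38),b0l=(573,117.3,20),bd0=(650.3,132.5,20),bd1=(496.2,170,20),bx0=(657.4,154.4,41),bx1=(501.7,190.8,41)).items():
    print(n,proj(R.T@(np.array(p)-s['eef_pos'])))
c=d['frame'][170:360,190:440,::-1]
cv2.imwrite('pics/w1c.png',cv2.resize(c,None,fx=3.1,fy=3.1,interpolation=cv2.INTER_CUBIC))
E
```

```text
280.3005745056062 320.9912257872156 200.87608401103176
tip -11 11 [346.8 271.7] [295.7 271.6]
tip 0 11 [347.4 254.9] [295.2 254.9]
tip 11 11 [348.  237.4] [294.7 237.4]
tip -11 8 [347.3 274.5] [295.2 274.4]
tip 0 8 [347.9 257.5] [294.7 257.5]
tip 11 8 [348.5 239.8] [294.2 239.7]
tip -11 5 [347.8 277.4] [294.8 277.4]
tip 0 5 [348.4 260.2] [294.2 260.1]
tip 11 5 [349.  242.2] [293.7 242.1]
tip -11 0 [348.6 282.6] [294.  282.5]
tip 0 0 [349.2 264.9] [293.4 264.9]
tip 11 0 [349.9 246.4] [292.8 246.4]
b0 [318.3 266.7]
b1 [363.4 262.1]
b2 [273.8 270.5]
b0l [318.5 253.6]
bd0 [422.5 211.1]
bd1 [191.9 209.9]
bx0 [442.2 186.7]
bx1 [172.2 187.5]
```

View pics/w1c.png

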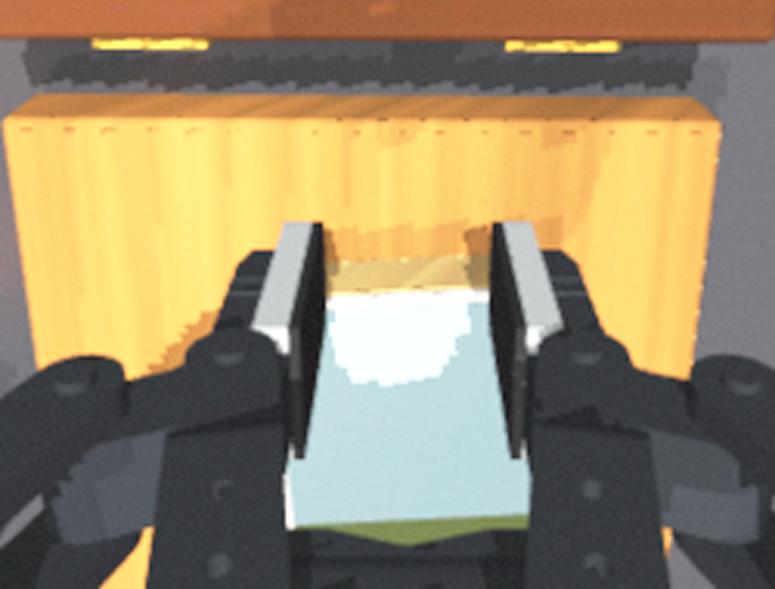

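The wrist view matches the projected geometry. The panel's end edge is at v≈265, against 266 predicted. The tips stand about 5 mm ahead of the TCP at this opening, and the fingers clear the panel end. I'm descending until the tips are about 5 mm above the board.

Call:
servo_tool:
  rows:
    - [[0, 0, -1.5], 0, 3]
    - [[0, 0, -1.2], 0, 3]
    - [[0, 0, -0.6], 0, 3]
    - [[0, 0, -0.3], 0, 3]
    - [[0, 0, 0], 0, 3]

```text
clock: 3.58
eef_pos: [578.3, 136.0, 31.1]
tcp_rot: [-3.141, 0.0, 1.338]
contact_force: [0.2, -0.4, 0.4]
opening: 0.349
```

```bash
python3 - <<'E'
from h import *
s=r.sense(); print(s['eef_pos'].round(1),s['contact_force'])
d=cam('wrist'); cv2.imwrite('pics/w2.png',d['frame'][:,:,::-1])
E
```

```text
[578.3 136.   31.1] [ 0.2045854  -0.41551583  0.36258288]
```

View pics/w2.png

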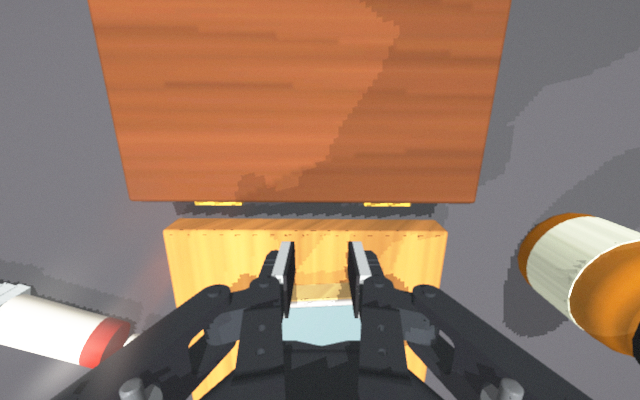

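Call:
servo_tool:
  rows:
    - [[-0.23, -0.97, 0], 0, 3]
    - [[-0.23, -0.97, 0], 0, 3]
    - [[-0.23, -0.97, 0], 0, 3]
    - [[-0.23, -0.97, 0], 0, 3]
    - [[-0.23, -0.97, 0], 0, 3]

```text
clock: 4.05
eef_pos: [566.7, 86.2, 31.5]
tcp_rot: [3.141, -0.0, 1.337]
contact_force: [-0.2, 0.8, 1.2]
opening: 0.349
```

Call:
servo_tool:
  rows:
    - [[-0.23, -0.97, 0], 0, 3]
    - [[-0.23, -0.97, 0], 0, 3]
    - [[-0.23, -0.97, 0], 0, 3]
    - [[-0.23, -0.97, 0], 0, 3]
    - [[-0.12, -0.49, 0], 0, 3]

```text
clock: 4.47
eef_pos: [556.0, 42.4, 31.2]
tcp_rot: [-3.141, 0.0, 1.337]
contact_force: [-0.1, 0.8, 0.6]
opening: 0.35
```

```bash
python3 - <<'E'
from h import *
s=r.sense(); print(s['eef_pos'].round(1),s['contact_force'].round(2))
d=cam('top'); c=d['frame'][130:280,210:430,::-1]
a=cv2.resize(c,None,fx=3.6,fy=3.6,interpolation=cv2.INTER_CUBIC); cv2.imwrite('pics/t2.png',a)
d=cam('scene'); c=d['frame'][130:300,230:410,::-1]
cv2.imwrite('pics/s2.png',cv2.resize(c,None,fx=3.5,fy=3.5,interpolation=cv2.INTER_CUBIC))
E
```

```text
[556.   42.4  31.2] [-0.07  0.8   0.64]
```

View pics/t2.png

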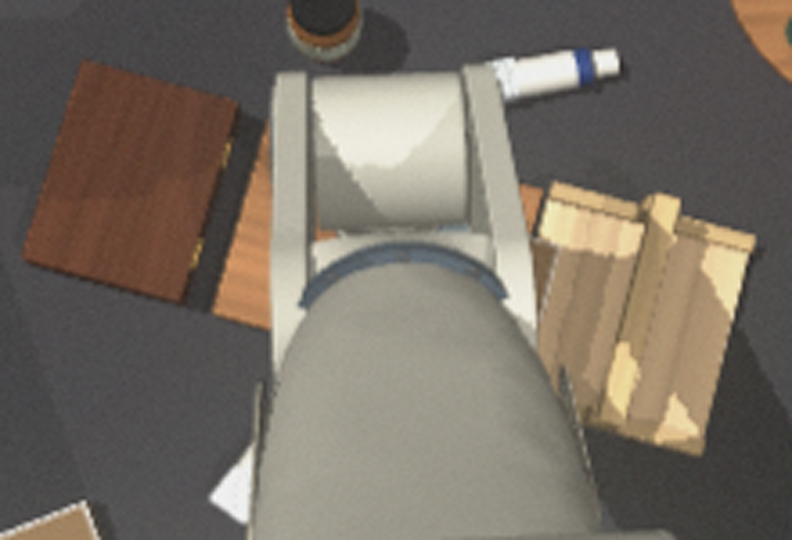

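View pics/s2.png

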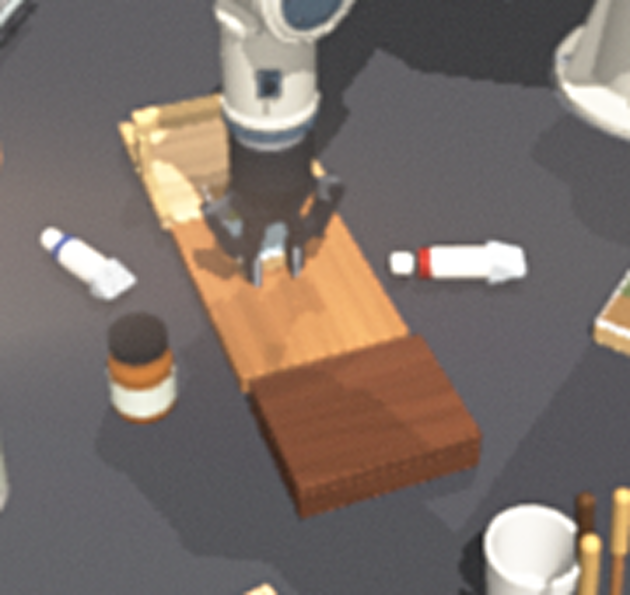

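The scene view shows the fingers at about (275,270) in the crop, with the panel sliding squarely ahead of them. Its front edge is just at the carrier's entry, at (548,260) in the top crop. The carrier has not moved, so I'm continuing.

Call:
servo_tool:
  rows:
    - [[-0.23, -0.97, 0], 0, 3]
    - [[-0.23, -0.97, 0], 0, 3]
    - [[-0.23, -0.97, 0], 0, 3]
    - [[-0.23, -0.97, 0], 0, 3]
    - [[-0.23, -0.97, 0], 0, 3]

```text
clock: 4.98
eef_pos: [544.7, -5.7, 31.3]
tcp_rot: [-3.142, 0.0, 1.338]
contact_force: [0.7, 0.8, 1.2]
opening: 0.352
```

Call:
servo_tool:
  rows:
    - [[-0.23, -0.97, 0], 0, 3]
    - [[-0.23, -0.97, 0], 0, 3]
    - [[-0.23, -0.97, 0], 0, 3]
    - [[-0.12, -0.49, 0], 0, 3]
    - [[-0.12, -0.49, 0], 0, 3]

```text
clock: 5.4
eef_pos: [535.5, -44.5, 31.2]
tcp_rot: [-3.141, 0.0, 1.337]
contact_force: [1.1, 0.4, -0.2]
opening: 0.351
```

Call:
servo_tool:
  rows:
    - [[-0.12, -0.49, 0], 0, 3]
    - [[-0.12, -0.49, 0], 0, 3]
    - [[-0.12, -0.49, 0], 0, 3]
    - [[-0.07, -0.29, 0], 0, 3]
    - [[0, 0, 0], 0, 3]

```text
clock: 5.82
eef_pos: [531.3, -61.7, 31.3]
tcp_rot: [-3.141, 0.0, 1.338]
contact_force: [0.5, -0.4, -0.4]
opening: 0.352
```

```bash
python3 - <<'E'
from h import *
s=r.sense(); print(s['eef_pos'].round(1),s['contact_force'].round(2))
d=cam('wrist'); cv2.imwrite('pics/w3.png',d['frame'][:,:,::-1])
d=cam('scene'); c=d['frame'][130:250,230:370,::-1]
cv2.imwrite('pics/s3.png',cv2.resize(c,None,fx=5,fy=5,interpolation=cv2.INTER_CUBIC))
E
```

```text
[531.3 -61.7  31.3] [ 0.54 -0.44 -0.38]
```

View pics/w3.png

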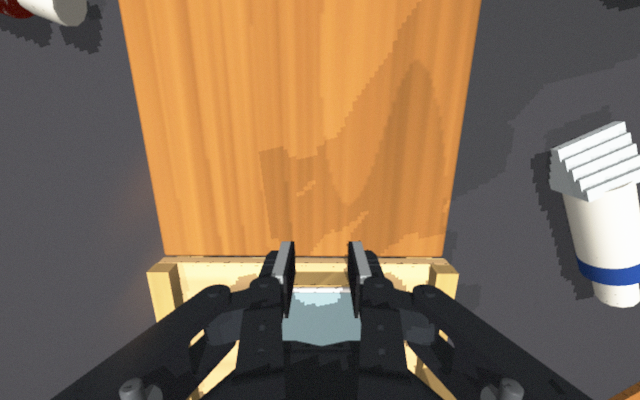

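View pics/s3.png

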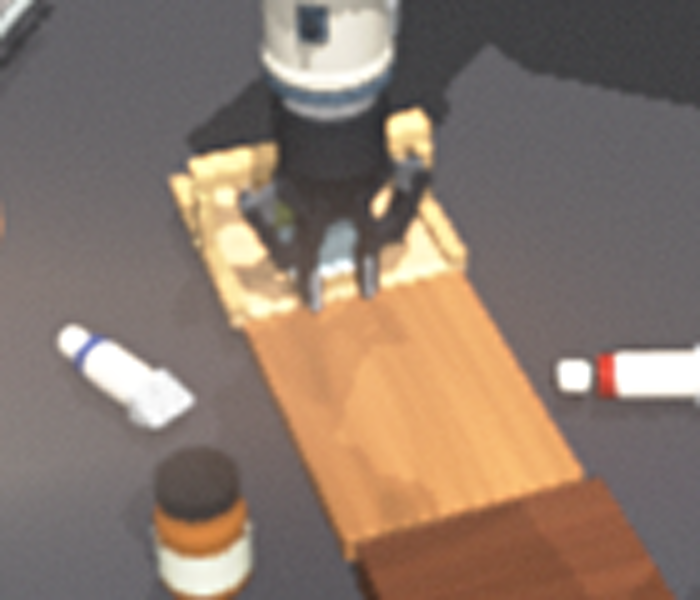

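```bash
cat > wr.py <<'E'
from h import *
from scipy.spatial.transform import Rotation as Ro
def w2(d,s,u,v,z):
    H=d['hand_eye'];f=d['f'];R=Ro.from_euler('xyz',s['tcp_rot']).as_matrix()
    o=R@H[:3,3]+s['eef_pos']; ray=R@H[:3,:3]@np.array([(u-d['cx'])/f,(v-d['cy'])/f,1.])
    return o+ray*(z-o[2])/ray[2]
def bf(p,c=(501.0,-143.5)): # along u, across
    p=np.array(p)[:2]-c; return (p@[.232,.973]).round(1),(p@[.973,-.232]).round(1)
E
python3 - <<'E'
from wr import *
s=r.sense(); d=cam('wrist')
c=d['frame'][230:350,140:470,::-1]
cv2.imwrite('pics/w3c.png',cv2.resize(c,None,fx=2.4,fy=2.4,interpolation=cv2.INTER_CUBIC))
for n,u,v,z in [('panelend',320,290,36),('boardend',305,257,20),('railL',148,272,28),('railR',457,272,28)]: print(n,bf(w2(d,s,u,v,z)))
E
```

```text
panelend (np.float64(74.7), np.float64(9.9))
boardend (np.float64(85.5), np.float64(1.2))
railL (np.float64(80.5), np.float64(-85.7))
railR (np.float64(80.8), np.float64(86.0))
```

View pics/w3c.png

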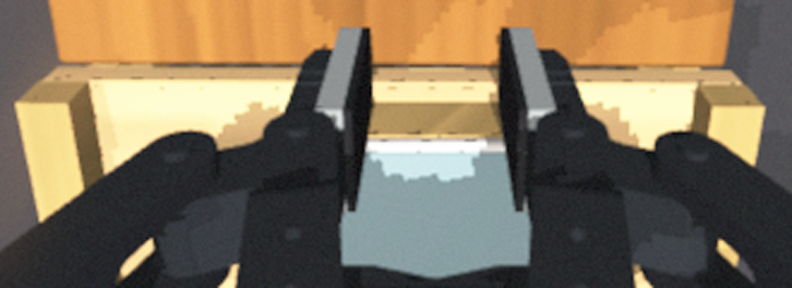

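The wrist view gives the panel's trailing edge 75 mm from the carrier's centre. The carrier's rails read ±86 and its end reads 80.6, so it has not moved. I need about 14 mm more.

Call:
servo_tool:
  rows:
    - [[-0.07, -0.29, 0], 0, 3]
    - [[-0.07, -0.29, 0], 0, 3]
    - [[-0.07, -0.29, 0], 0, 3]
    - [[-0.07, -0.29, 0], 0, 3]
    - [[-0.05, -0.2, 0], 0, 3]

```text
clock: 6.38
eef_pos: [528.1, -75.1, 31.3]
tcp_rot: [3.141, -0.0, 1.338]
contact_force: [0.7, 1.3, 0.2]
opening: 0.349
```

Call:
servo_tool:
  rows:
    - [[0, 0, 0], 0, 3]
    - [[0.12, 0.49, 0], 0, 3]
    - [[0.12, 0.49, 0.5], 0, 3]
    - [[0, 0, 1.5], 0, 3]
    - [[0, 0, 0], 0, 3]

```text
clock: 6.8
eef_pos: [531.9, -64.5, 53.2]
tcp_rot: [3.139, -0.0, 1.338]
contact_force: [0.7, 0.4, -0.1]
opening: 0.352
```

```bash
python3 - <<'E'
from wr import *
s=r.sense(); print(s['eef_pos'].round(1),s['contact_force'].round(2))
d=cam('wrist')
c=d['frame'][200:360,140:470,::-1]
cv2.imwrite('pics/w4c.png',cv2.resize(c,None,fx=2.4,fy=2.4,interpolation=cv2.INTER_CUBIC))
E
```

```text
[531.9 -64.5  53.2] [ 0.72  0.36 -0.1 ]
```

View pics/w4c.png

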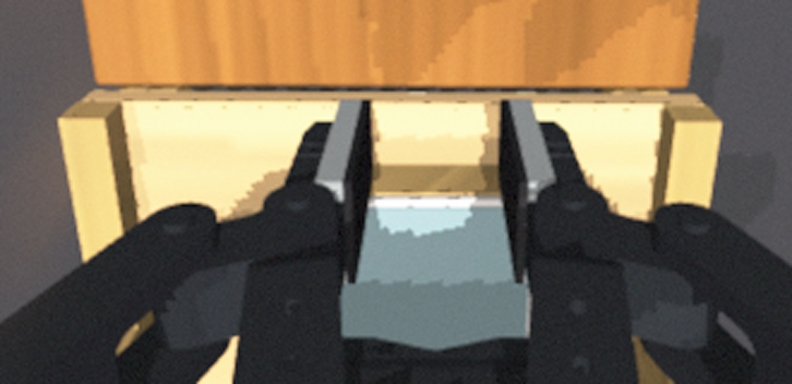

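Call:
servo_tool:
  rows:
    - [[0, 0, 3], 0, 6]
    - [[0, 0, 3.5], 0, 8.5]
    - [[0, 0, 3.5], 0, 8.5]
    - [[0, 0, 3], 0, 8.5]
    - [[0, 0, 0], 0, 8.5]

```text
clock: 7.27
eef_pos: [533.9, -65.2, 186.8]
tcp_rot: [3.133, -0.001, 1.338]
contact_force: [1.6, -0.4, -0.3]
opening: 0.994
```

```bash
python3 - <<'E'
from wr import *
s=r.sense(); print(s['eef_pos'].round(1),s['tcp_rot'])
d=cam('wrist')
cv2.imwrite('pics/w5.png',d['frame'][:,:,::-1])
d=cam('scene'); c=d['frame'][130:250,230:370,::-1]
cv2.imwrite('pics/s5.png',cv2.resize(c,None,fx=5,fy=5,interpolation=cv2.INTER_CUBIC))
E
```

```text
[533.9 -65.2 186.8] [ 3.13277400e+00 -9.71980724e-04  1.33793801e+00]
```

View pics/w5.png

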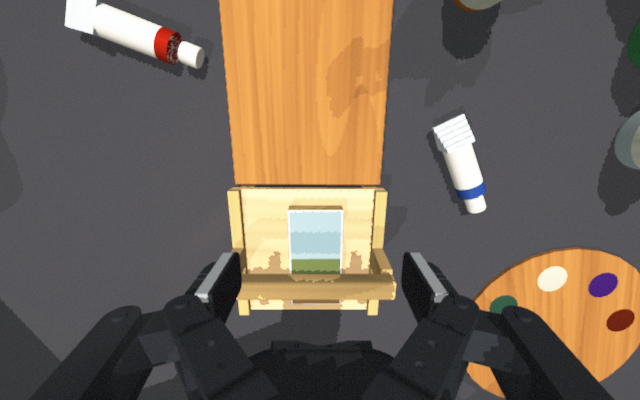

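View pics/s5.png

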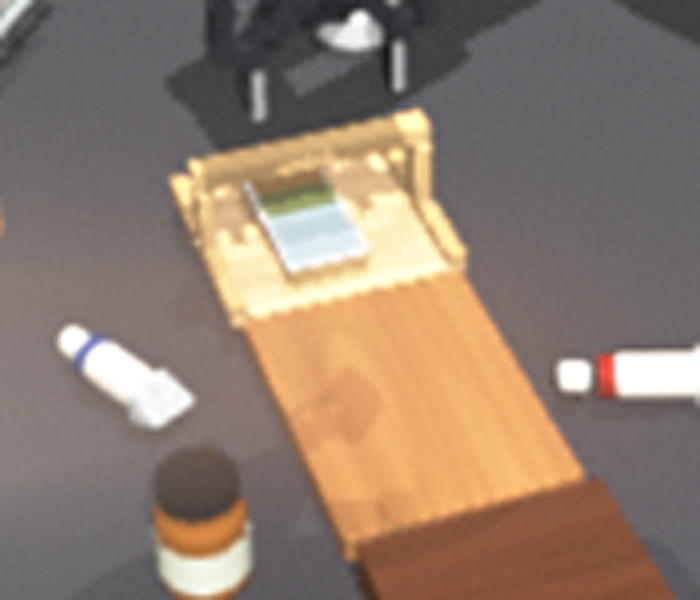

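```bash
python3 - <<'E'
from wr import *
s=r.sense(); print(s['eef_pos'].round(1),s['tcp_rot'].round(3))
d=cam('wrist')
c=d['frame'][175:325,215:410,::-1]
cv2.imwrite('pics/w6.png',cv2.resize(c,None,fx=4,fy=4,interpolation=cv2.INTER_CUBIC))
for n,u,v,z in [('pL',289,209,36),('pR',342,209,36),('rail L',229,190,28),('railR',387,190,28),('barL',237,290,93),('barR',395,290,93)]: print(n,bf(w2(d,s,u,v,z)))
E
```

```text
[531.3 -64.9 182.2] [ 3.139 -0.     1.338]
pL (np.float64(63.7), np.float64(-22.3))
pR (np.float64(63.8), np.float64(33.7))
rail L (np.float64(82.1), np.float64(-86.2))
railR (np.float64(82.4), np.float64(81.6))
barL (np.float64(4.3), np.float64(-66.3))
barR (np.float64(4.3), np.float64(80.1))
```

View pics/w6.png

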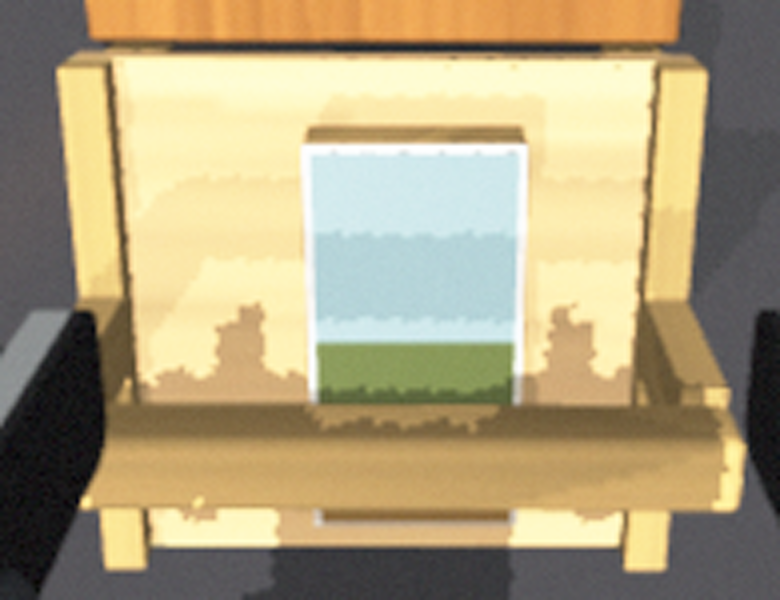

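The crop shows the panel flat on the deck, beneath the bar. It is about 2-3 mm along and 8 mm across from the carrier's centre, and clear of the board edge. Next I turn a quarter and go over the bar.

Call:
servo_tool:
  rows:
    - [[-0.23, -0.6, 0], -0.121, 8.5]
    - [[-0.23, -0.6, 0], -0.121, 8.5]
    - [[-0.23, -0.6, 0], -0.121, 8.5]
    - [[-0.23, -0.6, 0], -0.121, 8.5]
    - [[-0.23, -0.6, 0], -0.121, 8.5]

```text
clock: 7.83
eef_pos: [517.8, -95.0, 179.1]
tcp_rot: [-3.139, 0.002, 0.727]
contact_force: [-0.3, -0.3, -0.3]
opening: 0.996
```

Call:
servo_tool:
  rows:
    - [[-0.23, -0.6, 0], -0.121, 8.5]
    - [[-0.23, -0.6, 0], -0.121, 8.5]
    - [[-0.23, -0.6, 0], -0.121, 8.5]
    - [[-0.23, -0.6, 0], -0.121, 8.5]
    - [[-0.23, -0.6, 0], -0.121, 8.5]

```text
clock: 8.25
eef_pos: [506.2, -124.9, 179.1]
tcp_rot: [-3.14, 0.003, 0.122]
contact_force: [0.1, -0.4, 0.2]
opening: 0.995
```

Call:
servo_tool:
  rows:
    - [[-0.23, -0.6, 0], -0.121, 8.5]
    - [[-0.23, -0.6, 0], -0.121, 8.5]
    - [[-0.23, -0.6, 0], -0.12, 8.5]
    - [[0, 0, 0], 0, 8.5]
    - [[0, 0, 0], 0, 8.5]

```text
clock: 8.67
eef_pos: [499.8, -142.8, 179.7]
tcp_rot: [-3.141, 0.003, -0.231]
contact_force: [-1.3, -0.1, 0.8]
opening: 0.999
```

```bash
python3 - <<'E'
from wr import *
s=r.sense(); print(s['eef_pos'].round(1),s['tcp_rot'].round(3),s['qpos'].round(2))
print(bf(s['eef_pos']))
d=cam('wrist')
cv2.imwrite('pics/w7.png',d['frame'][:,:,::-1])
E
```

```text
[ 499.8 -142.8  179.7] [-3.141e+00  3.000e-03 -2.310e-01] [-0.28  0.26  1.92  0.    0.96  1.52]
(np.float64(0.4), np.float64(-1.4))
```

View pics/w7.png

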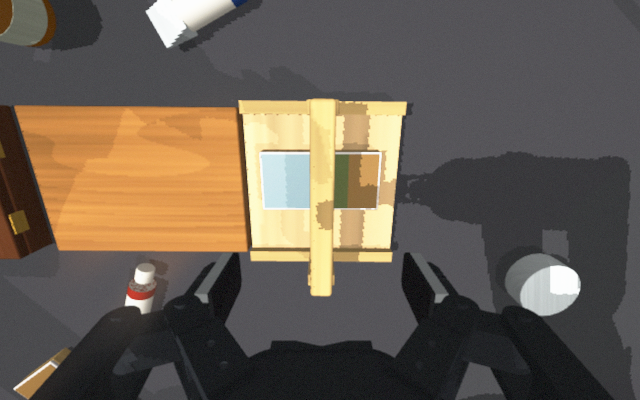

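The bar stands centred at u≈321 (the principal point) and parallel to the jaw faces. The panel reads symmetric about it, u 261-381. I'm descending to grasp.

Call:
servo_tool:
  rows:
    - [[0.05, 0, -2], 0, 8.5]
    - [[0.05, 0, -2.5], 0, 8.5]
    - [[0, 0, -2.5], 0, 8.5]
    - [[0, 0, -2], 0, 8.5]
    - [[0, 0, -1], 0, 8.5]

```text
clock: 9.13
eef_pos: [500.1, -142.1, 78.5]
tcp_rot: [-3.141, 0.004, -0.231]
contact_force: [-0.0, 0.6, -0.3]
opening: 0.997
```

Call:
servo_tool:
  rows:
    - [[0, 0, -0.5], 0, 8.5]
    - [[0, 0, 0], 0, 8.5]
    - [[0, 0, 0], 0, 8.5]

```text
clock: 9.38
eef_pos: [502.1, -143.0, 76.8]
tcp_rot: [-3.142, -0.0, -0.233]
contact_force: [-0.6, 0.7, -0.5]
opening: 0.994
```

Call:
servo_tool:
  rows:
    - [[0, 0, -0.25], 0, 5]
    - [[0, 0, 0], 0, 4]
    - [[0, 0, 0], 0, 3]
    - [[0, 0, 0], 0, 2.6]
    - [[0, 0, 0], 0, 2.3]
  squeeze: 30

```text
clock: 9.8
eef_pos: [501.9, -143.1, 74.2]
tcp_rot: [3.142, -0.001, -0.234]
contact_force: [0.6, -1.0, 0.7]
opening: 0.29
```

Call:
servo_tool:
  rows:
    - [[0, 0, 0], 0, 2.0]
    - [[0, 0, 0], 0, 1.5]
    - [[0, 0, 0], 0, 0]
    - [[0, 0, 0], 0, 0]
    - [[0, 0, 0], 0, 0]

```text
clock: 10.22
eef_pos: [501.8, -143.4, 74.2]
tcp_rot: [3.141, -0.001, -0.234]
contact_force: [-3.0, -2.7, 5.9]
opening: 0.232
```

Call:
servo_tool:
  rows:
    - [[0, 0, 0], 0, 0]
    - [[0, 0, 0], 0, 0]
    - [[0, 0, 0], 0, 0]
  squeeze: 70

```text
clock: 10.47
eef_pos: [501.8, -143.4, 74.3]
tcp_rot: [3.141, -0.001, -0.234]
contact_force: [-2.9, -3.0, 7.8]
opening: 0.222
```

```bash
python3 - <<'E'
from wr import *
s=r.sense(); print(s['eef_pos'].round(1),s['tcp_rot'].round(3),s['opening'],s['contact_force'],s['wrist_torque'])
d=cam('wrist')
cv2.imwrite('pics/w8.png',d['frame'][:,:,::-1])
d=cam('scene'); c=d['frame'][130:250,230:370,::-1]
cv2.imwrite('pics/s8.png',cv2.resize(c,None,fx=5,fy=5,interpolation=cv2.INTER_CUBIC))
E
```

```text
[ 501.8 -143.4   74.3] [ 3.141e+00 -1.000e-03 -2.340e-01] 0.22221180860230766 [-2.92744719 -2.97136974  7.7855122 ] [-0.35702529  0.35652146 -0.18372906]
```

View pics/w8.png

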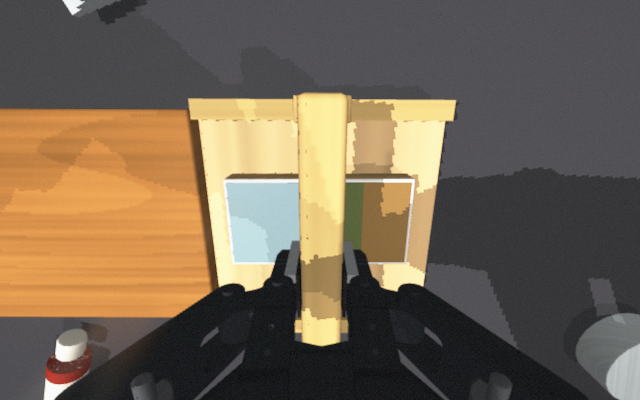

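View pics/s8.png

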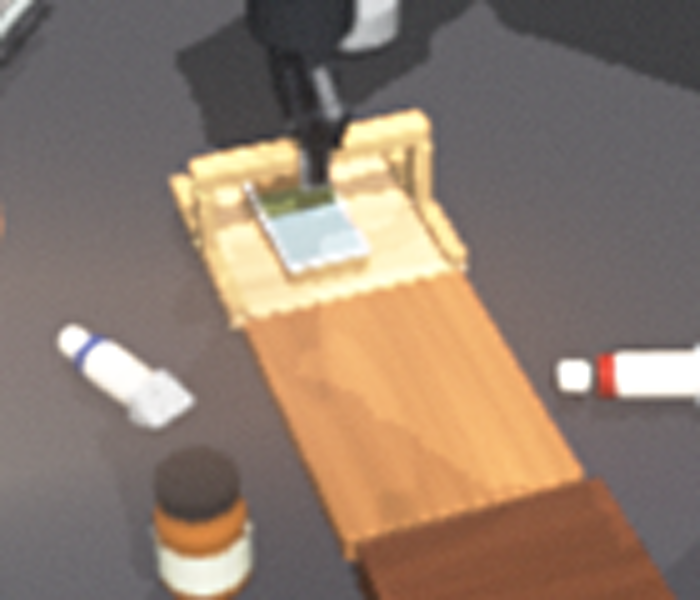

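The gripper holds the bar: opening 19 mm, and the panel is undisturbed beneath it. I'm lifting gently.

Call:
servo_tool:
  rows:
    - [[0, 0, 0.1], 0, 0]
    - [[0, 0, 0.2], 0, 0]
    - [[0, 0, 0.3], 0, 0]
    - [[0, 0, 0.4], 0, 0]
    - [[0, 0, 0.5], 0, 0]

```text
clock: 10.98
eef_pos: [501.2, -142.8, 88.7]
tcp_rot: [-3.141, 0.001, -0.234]
contact_force: [0.2, 0.6, -6.4]
opening: 0.225
```

Call:
servo_tool:
  rows:
    - [[0, 0, 0.5], 0, 0]
    - [[0, 0, 0.5], 0, 0]
    - [[0, 0, 0.3], 0, 0]
    - [[0, 0, 0.1], 0, 0]
    - [[0, 0, 0], 0, 0]

```text
clock: 11.4
eef_pos: [501.9, -143.1, 103.2]
tcp_rot: [-3.142, -0.001, -0.234]
contact_force: [0.2, -0.1, -6.4]
opening: 0.22
```

```bash
python3 - <<'E'
from wr import *
s=r.sense(); print(s['eef_pos'].round(1),s['tcp_rot'].round(3),s['opening'],s['contact_force'],s['wrist_torque'])
d=cam('wrist')
cv2.imwrite('pics/w9.png',d['frame'][:,:,::-1])
d=cam('scene'); c=d['frame'][130:250,230:370,::-1]
cv2.imwrite('pics/s9.png',cv2.resize(c,None,fx=5,fy=5,interpolation=cv2.INTER_CUBIC))
E
```

```text
[ 501.9 -143.1  103.2] [-3.142e+00 -1.000e-03 -2.340e-01] 0.22048569711003962 [ 0.18337989 -0.12937535 -6.42821781] [ 0.00715328 -0.01068205  0.03020061]
```

View pics/w9.png

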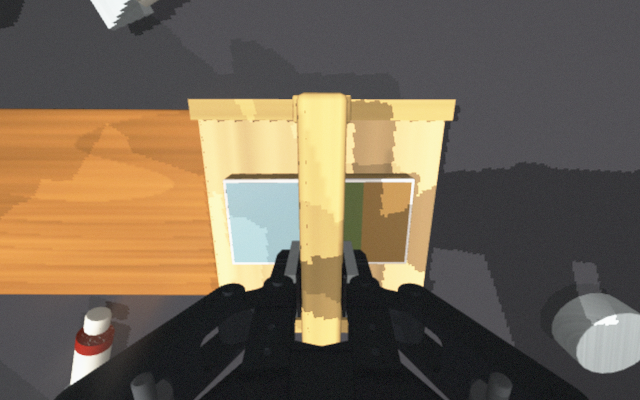

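View pics/s9.png

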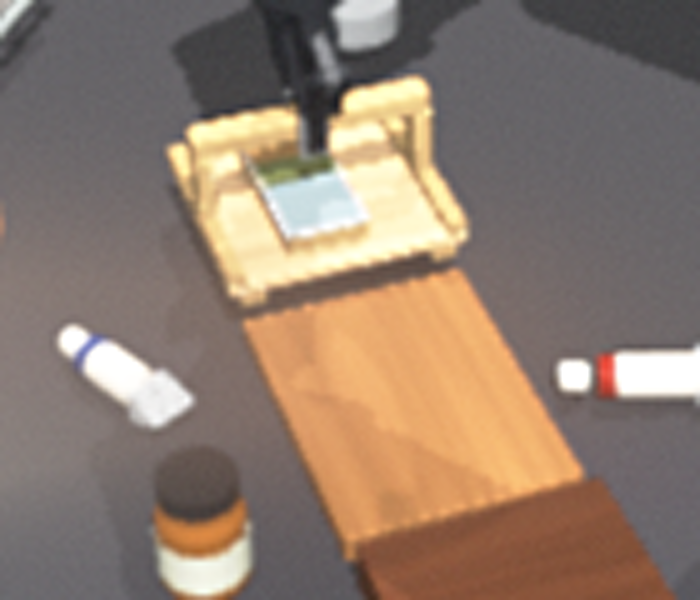

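The carrier is level and off the table. The wrist force is -6.4 N, roughly the carrier plus panel, and the panel looks the same in the wrist view. I'm raising the rest, to about 120 mm.

Call:
servo_tool:
  rows:
    - [[0, 0, 0.2], 0, 0]
    - [[0, 0, 0.4], 0, 0]
    - [[0, 0, 0.6], 0, 0]
    - [[0, 0, 0.8], 0, 0]
    - [[0, 0, 0.9], 0, 0]

```text
clock: 11.92
eef_pos: [501.6, -143.0, 132.5]
tcp_rot: [-3.142, 0.0, -0.234]
contact_force: [0.6, -0.3, -6.8]
opening: 0.222
```

Call:
servo_tool:
  rows:
    - [[0, 0, 0.9], 0, 0]
    - [[0, 0, 0.9], 0, 0]
    - [[0, 0, 0.9], 0, 0]
    - [[0, 0, 0.9], 0, 0]
    - [[0, 0, 0.9], 0, 0]

```text
clock: 12.33
eef_pos: [501.7, -143.0, 177.9]
tcp_rot: [-3.142, -0.0, -0.234]
contact_force: [-0.5, 0.6, -6.5]
opening: 0.218
```

Call:
servo_tool:
  rows:
    - [[0, 0, 0.7], 0, 0]
    - [[0, 0, 0.5], 0, 0]
    - [[0, 0, 0.3], 0, 0]
    - [[0, 0, 0.1], 0, 0]
    - [[0, 0, 0], 0, 0]

```text
clock: 12.75
eef_pos: [501.6, -143.0, 192.8]
tcp_rot: [-3.142, 0.0, -0.234]
contact_force: [0.3, 0.3, -6.4]
opening: 0.223
```

Call:
servo_tool:
  rows:
    - [[0, 0, 0], 0, 0]
    - [[0, 0, 0], 0, 0]
    - [[0, 0, 0], 0, 0]
    - [[0, 0, 0], 0, 0]
    - [[0, 0, 0], 0, 0]

```text
clock: 13.17
eef_pos: [501.6, -143.0, 192.6]
tcp_rot: [-3.142, 0.0, -0.234]
contact_force: [0.0, -0.7, -5.9]
opening: 0.224
```

```bash
python3 - <<'E'
from wr import *
s=r.sense(); print(s['eef_pos'].round(1),s['tcp_rot'].round(3),s['opening'],s['contact_force'],s['qvel'].round(4))
d=cam('wrist')
cv2.imwrite('pics/w10.png',d['frame'][:,:,::-1])
d=cam('scene'); c=d['frame'][100:250,220:400,::-1]
cv2.imwrite('pics/s10.png',cv2.resize(c,None,fx=4,fy=4,interpolation=cv2.INTER_CUBIC))
E
```

```text
[ 501.6 -143.   192.6] [-3.142  0.    -0.234] 0.22411322712636936 [ 0.00695152 -0.65436293 -5.8605441 ] [ 0.0001 -0.0008 -0.0016  0.0008 -0.0014  0.0012]
```

View pics/w10.png

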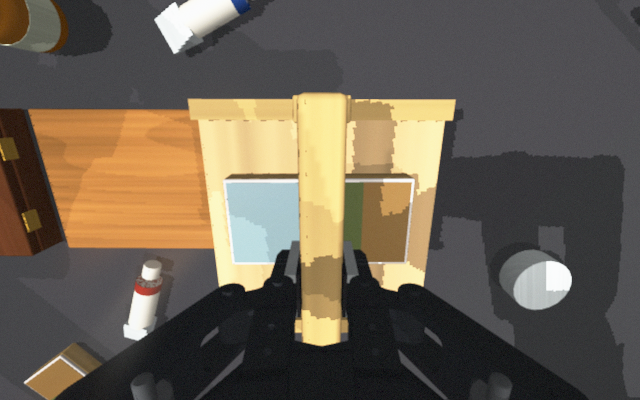

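View pics/s10.png

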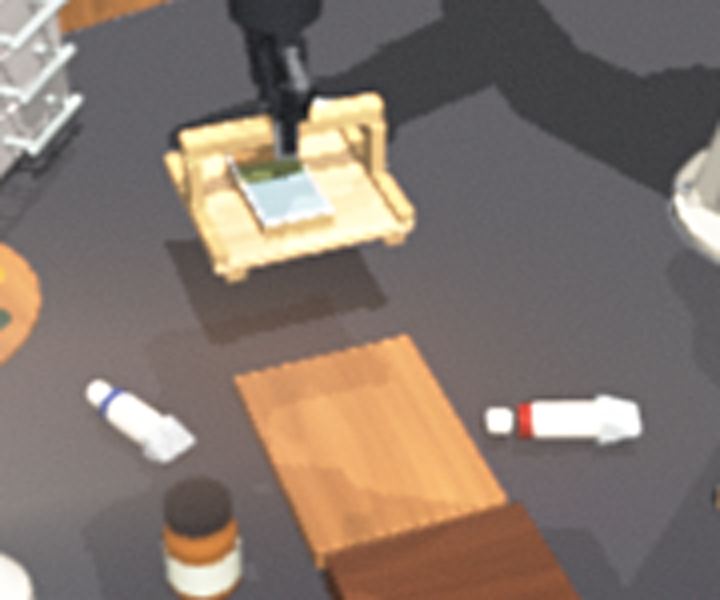

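The carrier hangs level about 118 mm up. The panel reads the same as before the lift in the wrist view (u 226-413), and all the bystanders in view are in place. I'm handing in.

```bash
python3 -c "
from rig import r
print(r.sign_off())"
```

```text
the job is handed in; nothing more can be done
None
```

I slid the small panel along the board onto the carrier's deck, pushing its far end with two partly opened fingertips. I then gripped the carrier by its crossbar with 70 N, lifted it and handed the job in while holding it there. The hand-in reports no verdict.

Last checks before handing in, at 13 s of the 61 s:
- **Height:** the carrier was held about 118 mm above the table.
- **Level and still:** the tool was level and joint speeds were near zero.
- **Load:** the wrist force was about -6 N, which fits the carrier plus panel.
- **Panel position:** before the lift it measured about 1–4 mm along and 6–10 mm across from the carrier's centre, lying flat. It looked unchanged in the wrist picture afterwards, so I saw no slip or tilt.
- **Bystanders:** those in the last wrist and scene crops (paintbox, both tubes, jar and tin) looked undisturbed. I did not measure their positions again, and I did not check the water pot and palette knife, though the arm did not go near them.

No check failed. Two across-board readings were off: the rails came out about 2 mm to one side and the bar's centre about 7 mm (one end was partly hidden by a finger). I kept the carrier position from the overhead picture, and the grasp at that position held level.

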